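Fit spacer and splined gear on a gearbox shaft and hold it down for the snap ring

TASK

Finish the gearbox: put the brass spacer ring over its upright splined shaft so that it lies flat on the spring plate, and let go of it. Then lift the steel gear by its hub, lower it hub upward over the shaft end, turn it until the splines mesh rather than ramming it, and slide it down and press it against the spring until it is fully home, with the snap-ring groove of the shaft clear above the hub. The program finishes while the robot is still holding the gear pressed home, ready for the snap ring; leave the other things on the table where they lie.

Things in the scene. Friction and masses are not known exactly. Their poses are not given: they have to be found in the camera images.
- gearbox: Small teal cast gearbox standing fixed on the table, 108 x 134 mm. Origin: centre of its underside, z up, on the shaft axis. On top a round aluminium cap with a raised rim (inner diameter 66, outer 80 mm, rim top 70 mm above the table); in it the spring plate. Bolted down: it does not move
- shaft: The gearbox's upright steel output shaft, gearbox in gear: it turns only above about 0.8 Nm, treat it as locked. Origin at table level on the shaft axis, z up, x through the middle of one spline tooth. 6 straight spline teeth every 60 degrees, 6.4 mm wide, core diameter 25, over teeth 35 mm, from below the plate up to 105 mm above the table, tooth ends chamfered 1.2 mm over the last 3.5 mm
- shaft_end (a point): Top of the shaft's smooth nose, 129 mm above the table, axes as shaft. The nose above the splines is 24 mm in diameter, tapering to 16 mm over its last 5 mm
- snap_groove (a point): Point on the shaft axis at the lower edge of the snap-ring groove (3 mm wide), 118 mm above the table. With the gear resting on the unpressed spring the hub covers the groove; fully home the hub top lies 3 mm below it
- spring_plate (a joint): How far the spring plate is pressed down, m: 0 at rest, 0.008 at its stop = fully home. Steel ring round the shaft, 60 mm outer diameter, bore 40 mm, top 75 mm above the table at rest. Starts to move at 8 N, takes 15 N at the stop; let go, it lifts gear and spacer up again
- spacer: Flat brass ring lying on the table, outer diameter 60, bore 41, 10 mm thick, 0.11 kg. Origin: centre of its underside, z along the axis; either face may go down. Passes over the spline teeth with 3 mm to spare all round
- gear: Steel spur gear, lying flat, hub up; 0.36-0.56 kg. Rim 96 mm across, 14 mm thick; hub diameter 48 mm, its top 38 mm above the underside. Origin: centre of underside, z up the hub, x through the middle of a spline GROOVE of the bore. Bore: 6 tapered teeth, 28 mm between tips, 38 mm between groove floors. Meshes (1.5 mm, 6 deg play) when its x points as the shaft's x, or n x 60 deg from it
- hub_top (a point): Centre of the hub's upper face, 38 mm above the gear's origin on its axis, axes as gear
- parts_tin: low round open tin, 94 mm across, 35 mm high, bare metal with a steel snap ring in it, near the front edge on the left; bystander. Origin: centre of its underside
- red_pliers: slim pliers with red grips, 145 mm long, 12 mm high, lying on the right; bystander. Origin: centre of the underside, y along the length
- magnet_puck: grey puck with a pin on top, 49 mm across, 52 mm high, on the right behind the work; bystander. Origin: centre of its underside
- mini_clamp: small black C-clamp lying flat, 58 x 52 x 10 mm, on the right behind the work; bystander. Origin: centre of its underside
- screwdriver_orange: screwdriver with orange handle, 211 mm long, on the left; bystander. Origin: centre of its underside, y along the length
- screwdriver_black: screwdriver with black and yellow handle, 166 mm long, on the left; bystander. Origin: centre of its underside, y along the length
Not all that is in view belongs to the job. Leave any blue look-alike of the gear alone.

How it is judged (in metres and radians):
On the way, in this order (a step that is already met when the one before it is completed fails the run):
1. the spacer lies flat on the spring plate round the shaft, let go (horizontal distance between spacer and shaft below 0.005 m and height (world z) of spacer between 0.06 and 0.079 m and contact force between the fingers and spacer below 0.1 N), for 0.2 s.
2. the gear is meshed, at least 8 mm down the splines, hub up (horizontal distance between gear and shaft below 0.004 m and z of gear in the frame of shaft_end below -0.032 m and angle between gear's own z axis and vertical below 0.1 rad), for 0.1 s.
At the end, for the whole second after the job is handed in: Spacer on the spring plate, gear meshed and upright on it within 3 mm of the shaft axis, pressed by the fingers so that the spring plate is more than 5.5 of its 8 mm down (over 6 N on the spacer) and the whole snap-ring groove stands above the hub, still for the last second (value of joint spring_plate above 0.0055 m and z of hub_top in the frame of snap_groove below -0.0003 m and horizontal distance between gear and shaft below 0.003 m and angle between gear's own z axis and vertical below 0.06 rad and horizontal distance between spacer and shaft below 0.005 m and height (world z) of spacer above 0.06 m and contact force between gear and spacer above 6 N and contact force between the fingers and gear above 2 N and linear speed of gear below 0.01 m/s); the arm keeps its last pose, push and grip.
It fails at once if the gear is rammed on the shaft with more than 80 N (contact force between gear and shaft above 80 N).
It fails at once if a bystander is moved by more than 3 cm (distance of any of parts_tin, red_pliers, magnet_puck, mini_clamp, screwdriver_orange, screwdriver_black from where it was at the start of the episode above 0.03 m).
It also fails if it takes over 58 s, if anything falls off the work surface, if the arm or the gripper's body presses on something with over 40 N, if the wrist force passes 120 N, or if a joint passes its speed limit or range.

ROBOT

A 7-joint arm with a two-finger parallel gripper is mounted at the origin on a cart in front of the work surface, level with it; the furniture and walls round the work are solid. World frame = base frame: x ahead of the robot, y to its left, z up, the work surface at z = 0. Lengths are in m, angles in degrees, forces in N, time in s.
With the tool pointing down it reaches from about 0.4 to 0.875 m from the base axis. Payload 6.5 kg.
Tool frame: the origin (TCP) lies at the very end of the fingers, on their centre line; the grasp point (between the pads) lies 19 mm behind it (robot.grip_point_offset is the distance from the TCP to the grasp point, in m); z points along the fingers, y is the line along which they close (so a half turn about z gives the same grasp; the last joint's range is limited). The gripper opens to 88 mm and grips with 3 to 60 N. Pads are 18 mm wide; open, the fingers measure 123 mm over their backs; the gripper's body (75 mm by 187 mm) begins 45 mm behind the grasp point.
Start: joints at [-77.361, 30.733, -0.252, 88.115, 0.149, 61.152, -4.079], TCP at [0.184, 0.623, 0.239] pointing down, gripper open.
Joint ranges: [-154.64, 154.64], [-21.42, 123.67], [-72.66, 72.17], [13.99, 137.28], [-74.86, 254.86], [10.95, 109.41], [-158.01, 158.01]. Speed limits (degrees/s): [136.94, 136.94, 180, 180, 180, 180, 180].

INTERFACE

Orientations are given as [roll, pitch, yaw] about the fixed x, y, z axes, in that order (R = Rz(yaw) Ry(pitch) Rx(roll)).
In Python, from workcell import robot gives the robot as it stands. The module is installed in compiled form; this text tells all that it offers.
- The arm moves only by the tool step_arm, never from a script. Its arguments are lists of equal length, an entry for each row: "angular": the turn, a rotation vector about the world's x, y, z in degrees, a list of three; "dp": the shift along the world's x, y, z in cm, a list of three; "gripper": the finger opening in cm, from 0 to 8.81. In form: {"angular": [[ax, ay, az], ...], "dp": [[tx, ty, tz], ...], "gripper": [gripper, ...]}. A call has 1 to 12 rows; each row is the pose to reach, as a shift and turn from the pose commanded when the call began; what a row does not reach only later rows make up. A row lasts 1/10 s, in which the tool goes at most 50 mm and 8.59 degrees, less where a joint would pass 70% of its speed; a pose out of reach is approached as far as the arm can. A call with a gripper value outside its range is refused whole. The fingers move at their own pace and stop on an object; the grip force is fixed at half the most. Time passes only in rows, so rows that repeat a pose let the fingers close. It gives the time, the measured TCP pose, the force, the opening and the grip force at its end, in the units of the state.
- robot.read_state(): the state, without advancing time (a new reading comes with each control period).
- robot.camera(name): name is "scene" or "top"; returns a dict with "frame" (384x512x3 uint8, red, green, blue), "K" (3x3 intrinsics, pixels), "k1" (the pictures are not rectified: a ray, as slopes to the right and down, at radius r is drawn at 1 + k1 r^2 times it, then the intrinsics apply), "xyz" and "rotation" of the camera in the world. Camera axes: x right, y up, looking along -z (the intrinsics and any distortion apply to the point x, -y, -z); pixel columns grow to the right and rows downward; lengths in m; the calibration is good to about 2 mm. A picture is of the moment at which its call begins. There is no depth.
- robot.job_done(): hands the job in; it is judged then, once.
The state is a dict: "time_s": time; "joints": joint angles; "qvel": joint speeds; "tau": joint torques, N m; "tool_pos": TCP position; "orientation": TCP orientation; "force": force on the tool from outside, world axes, zero at the start; "moment": the same for the moment, N m; "opening": opening from 0.0 (shut) to 1.0 (fully open); "finger_force": force on a finger pad.
Only numpy, scipy, OpenCV 4.12 (cv2) and the standard library are available. Lean on these libraries where they do the work, as an engineer would, in place of code of your own. Each camera call takes 0.05 s, during which the arm holds its last target. There are 200 camera calls.

## Working session

There is one attempt and no reset: what is moved stays moved. The work goes in short steps, Python scripts to look and compute and a tool call to move; the robot and the scene stay as the last step left them, time stands still between calls to the robot, and variables do not carry over. Pictures are saved under pics/ and viewed, at most 10 in all, crops included, and the job is handed in when it is done.

Besides the shell and the picture viewer there is one more tool, called in YAML: its name, and indented under it one key for each argument. step_arm: Moves the arm, as the interface text tells. Its arguments: {"type":"object","properties":{"angular":{"type":"array"},"dp":{"type":"array"},"gripper":{"type":"array"}},"required":["angular","dp","gripper"]}

```bash
mkdir -p pics; cat > h.py <<'E'
import numpy as np, cv2
from workcell import robot
def cam(n):
    c=robot.camera(n); return c
def ray(c,u,v):
    K=np.array(c['K']); x=(u-K[0,2])/K[0,0]; y=(v-K[1,2])/K[1,1]
    k=c['k1']; a,b=x,y
    for _ in range(20):
        s=1+k*(a*a+b*b); a,b=x/s,y/s
    d=np.array(c['rotation'])@np.array([a,-b,-1.]); return np.array(c['xyz']),d/np.linalg.norm(d)
def onz(c,u,v,z):
    o,d=ray(c,u,v); return o+d*(z-o[2])/d[2]
def proj(c,p):
    q=np.array(c['rotation']).T@(np.array(p)-np.array(c['xyz'])); a,b=q[0]/-q[2],-q[1]/-q[2]
    s=1+c['k1']*(a*a+b*b); K=np.array(c['K']); return np.array([K[0,0]*a*s+K[0,2],K[1,1]*b*s+K[1,2]])
def tri(c1,p1,c2,p2):
    o1,d1=ray(c1,*p1);o2,d2=ray(c2,*p2)
    A=np.stack([d1,-d2],1);t=np.linalg.lstsq(A,o2-o1,rcond=None)[0]
    a=o1+d1*t[0];b=o2+d2*t[1];return (a+b)/2,np.linalg.norm(a-b)
def save(n,im): cv2.imwrite('pics/'+n+'.png',im[:,:,::-1])
E
python3 - <<'E'
from h import *
for n in('scene','top'):
    c=cam(n); save(n+'0',c['frame']); print(n,np.round(c['K'],1).tolist(),c['k1'],np.round(c['xyz'],3),np.round(c['rotation'],3).tolist())
s=robot.read_state();print(s, robot.grip_point_offset)
E
```

```text
scene [[482.2, 0.0, 258.5], [0.0, 482.2, 195.3], [0.0, 0.0, 1.0]] -0.11054147129894043 [-0.301  1.081  1.529] [45.607, -0.594, -145.408]
top [[458.8, 0.0, 254.9], [0.0, 458.8, 193.5], [0.0, 0.0, 1.0]] -0.020290323794997542 [0.121 0.049 1.803] [14.619, -0.274, -111.954]
{'time_s': 0.1, 'joints': array([-77.36045626,  30.77294418,  -0.25599222,  88.16280089,
         0.15078944,  61.15095772,  -4.07858921]), 'qvel': array([ 0.08131391, -0.16285503,  0.02711112, -0.12933716, -0.05711324,
       -0.01325016,  0.00108028]), 'tau': array([ 2.21387214e-03, -5.72072768e+01,  9.93698090e-01, -2.52227265e+01,
       -5.61831705e-02,  1.33615691e-02,  3.59103126e-05]), 'tool_pos': array([0.18372831, 0.62294036, 0.23794403]), 'orientation': array([-1.79913921e+02,  7.13131344e-03,  1.63574777e+02]), 'force': array([-0.54297205,  0.07701485,  0.56847846]), 'moment': array([ 0.0244473 ,  0.06961712, -0.00196026]), 'finger_force': 0.0, 'opening': 0.9973068233418297} 0.0187
```

View pics/scene0.png

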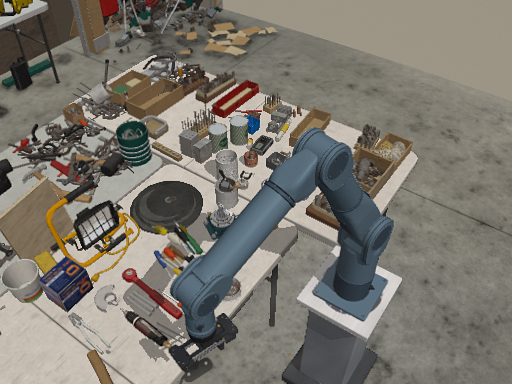

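View pics/top0.png

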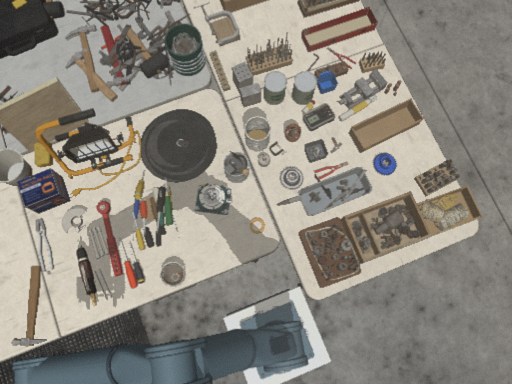

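The top view shows the gearbox near (212,198), the brass ring near (258,226), a steel gear candidate at (291,177), the blue gear at (384,163) and the tin at (173,270). In the scene view the arm covers the work.

```bash
cat > fix.py <<'E'
s=open('h.py').read()
s=s.replace("    c=robot.camera(n); return c","    c=dict(robot.camera(n)); c['rotation']=Rotation.from_euler('xyz',c['rotation'],degrees=True).as_matrix(); return c").replace("import numpy as np, cv2","import numpy as np, cv2\nfrom scipy.spatial.transform import Rotation")
open('h.py','w').write(s)
E
python3 fix.py; python3 - <<'E'
from h import *
c=cam('top'); f=c['frame']
save('t1',cv2.resize(f[130:290,150:330],None,fx=4.4,fy=3.75*4.4/4.4,interpolation=cv2.INTER_CUBIC) if 0 else cv2.resize(f[140:285,155:325],None,fx=4.1,fy=4.1,interpolation=cv2.INTER_CUBIC))
for n,u,v,z in [('box',212,198,.07),('spacer',258,226,.01),('gear',291,177,.03),('lump',235,165,.04),('tin',173,270,.03),('blue',384,163,.02)]:
    print(n,onz(c,u,v,z).round(3))
print(proj(c,[.184,.623,.239]))
E
```

```text
box [0.583 0.034 0.07 ]
spacer [ 0.423 -0.095  0.01 ]
gear [ 0.556 -0.292  0.03 ]
lump [ 0.685 -0.1    0.04 ]
tin [0.383 0.273 0.03 ]
blue [ 0.472 -0.672  0.02 ]
[ 80.30189497 362.51456015]
```

View pics/t1.png

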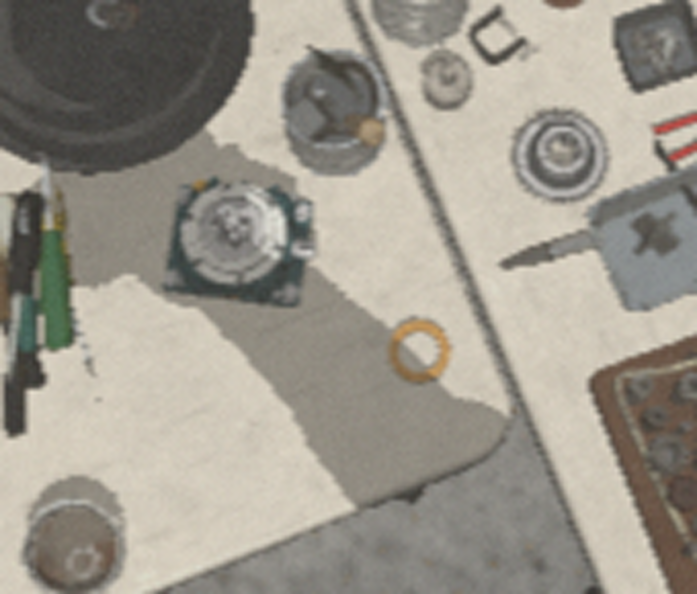

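The crop shows the gearbox with its shaft at about (210,196), the ring at (258,226) and the silver gear at (291,178), all in full-picture pixels. The puck, clamp and pliers lie around the gear. I'll store the top picture and swing the arm right to free the scene view.

```bash
python3 - <<'E'
from h import *
import pickle
pickle.dump(cam('top'),open('top.pkl','wb'))
E
```

step_arm:
  angular:
    - [0, 0, -8]
    - [0, 0, -16]
    - [0, 0, -24]
    - [0, 0, -32]
    - [0, 0, -40]
    - [0, 0, -48]
    - [0, 0, -56]
    - [0, 0, -64]
    - [0, 0, -72]
    - [0, 0, -80]
    - [0, 0, -86]
    - [0, 0, -90]
  dp:
    - [26, -27, 6]
    - [26, -27, 6]
    - [26, -27, 6]
    - [26, -27, 6]
    - [26, -27, 6]
    - [26, -27, 6]
    - [26, -27, 6]
    - [26, -27, 6]
    - [28, -70, 6]
    - [28, -70, 6]
    - [28, -70, 6]
    - [28, -70, 6]
  gripper: [8.8, 8.8, 8.8, 8.8, 8.8, 8.8, 8.8, 8.8, 8.8, 8.8, 8.8, 8.8]

```text
time_s: 1.4
tool_pos: [0.4528, 0.1517, 0.2987]
orientation: [-180.0, -0.0, 73.4]
force: [1.0, -0.4, -0.2]
opening: 1.001
finger_force: 0.0
```

step_arm:
  angular:
    - [0, 0, -8]
    - [0, 0, -16]
    - [0, 0, -16]
    - [0, 0, -16]
    - [0, 0, -16]
    - [0, 0, -16]
    - [0, 0, -16]
    - [0, 0, -16]
    - [0, 0, -16]
    - [0, 0, -16]
  dp:
    - [-4, -48, 0]
    - [-4, -48, 0]
    - [-4, -48, 0]
    - [-4, -48, 0]
    - [-4, -48, 0]
    - [-4, -48, 0]
    - [-4, -48, 0]
    - [-4, -48, 0]
    - [-4, -48, 0]
    - [-4, -48, 0]
  gripper: [8.8, 8.8, 8.8, 8.8, 8.8, 8.8, 8.8, 8.8, 8.8, 8.8]

```text
time_s: 2.4
tool_pos: [0.4119, -0.3299, 0.2989]
orientation: [180.0, 0.1, 57.4]
force: [1.0, 0.5, 0.6]
opening: 1.002
finger_force: 0.0
```

```bash
python3 - <<'E'
from h import *
import pickle
c=cam('scene');pickle.dump(c,open('scene.pkl','wb'))
for p in ([.583,.034,.129],[.423,-.095,.01],[.556,-.292,.038]): print(proj(c,p).round(1))
save('s1',cv2.resize(c['frame'][120:270,150:330],None,fx=4,fy=4,interpolation=cv2.INTER_CUBIC))
E
```

```text
[221.9 206.4]
[271.5 223.7]
[271.2 181. ]
```

View pics/s1.png

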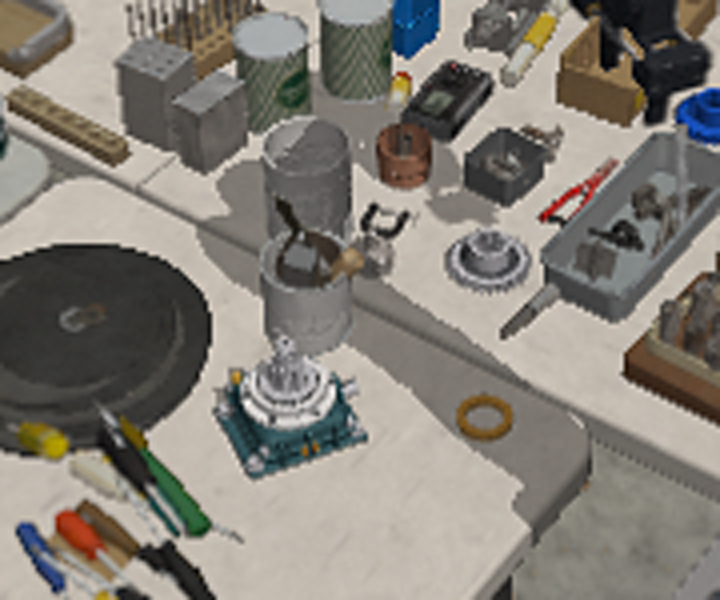

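The scene crop is unobstructed. In full-picture pixels, the ring is at (271,224), the gear at (272,184) and the shaft nose at (221,205).

```bash
python3 - <<'E'
from h import *
import pickle
T=pickle.load(open('top.pkl','rb'));S=pickle.load(open('scene.pkl','rb'))
def big(c,u,v,w=22,h=16): return cv2.resize(c['frame'][v-h:v+h,u-w:u+w],None,fx=9,fy=9,interpolation=cv2.INTER_NEAREST)
save('z1',np.vstack([np.hstack([big(T,210,196),big(S,221,212)]),np.hstack([big(T,291,178),big(S,272,184)])]))
r={}
for n,c,(u,v) in (('top',T,(258,226)),('scene',S,(271,224))):
    f=cv2.resize(c['frame'],None,fx=4,fy=4,interpolation=cv2.INTER_CUBIC)
    h=cv2.cvtColor(f,cv2.COLOR_RGB2HSV); m=((h[...,0]>8)&(h[...,0]<28)&(h[...,1]>90)).astype(np.uint8)
    k=np.zeros_like(m);k[(v-14)*4:(v+14)*4,(u-14)*4:(u+14)*4]=1;m*=k
    cs,_=cv2.findContours(m,cv2.RETR_EXTERNAL,cv2.CHAIN_APPROX_NONE);b=max(cs,key=cv2.contourArea)
    e=cv2.fitEllipse(b);p=(np.array(e[0])+.5)/4-.5;r[n]=p;q=onz(c,*p,.005)
    print(n,p.round(2),np.array(e[1])/4,'on z=.005',q.round(4))
print('spacer',tri(T,r['top'],S,r['scene']))
E
```

```text
top [256.85 225.12] [14.04705143 14.63993549] on z=.005 [ 0.4293 -0.0925  0.005 ]
scene [270.69 223.94] [11.31664085 14.14967823] on z=.005 [ 0.4277 -0.0958  0.005 ]
spacer (array([ 0.42744062, -0.0927863 ,  0.00836455]), np.float64(0.002756566129097706))
```

View pics/z1.png

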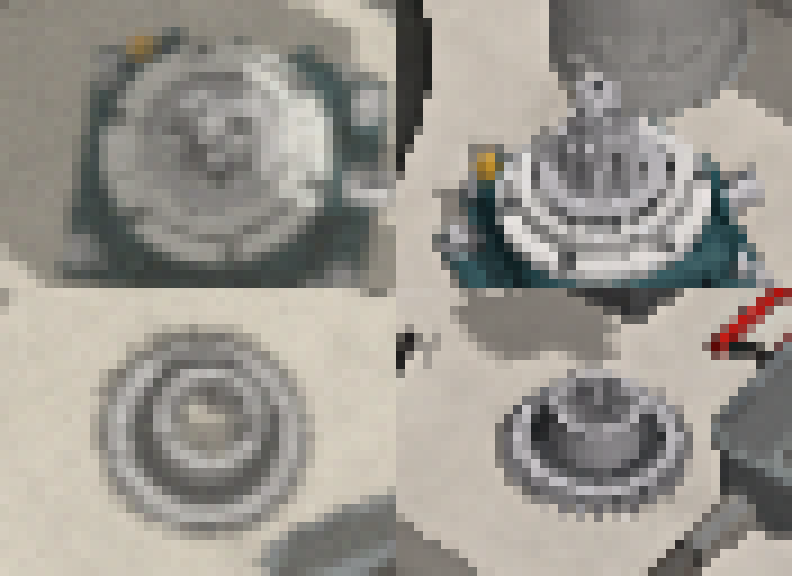

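The enlargements show the shaft nose at about scene (220.8,205.5) and the cap centre at top (211.7,196.4). The gear hub centre is about top (292.1,175.6) and scene (271.7,179.9), with the rim centre about (290.9,177.5) and (271.4,183.8).

```bash
python3 - <<'E'
from h import *
import pickle
T=pickle.load(open('top.pkl','rb'));S=pickle.load(open('scene.pkl','rb'))
def P(n,a,b): print(n,*[np.round(x,4) for x in tri(T,a,S,b)])
P('gear rim',(290.9,177.5),(271.4,183.8));P('hub',(292.1,175.6),(271.7,179.9))
P('nose',(211.0,194.0),(220.8,205.5))
print('cap z.07 T',onz(T,211.7,196.4,.07).round(4),'nose S',onz(S,220.8,205.5,.127).round(4))
for n,c,(u,v),z in (('T',T,(291,178),.008),('S',S,(272,184),.007)):
    f=cv2.resize(c['frame'],None,fx=4,fy=4,interpolation=cv2.INTER_CUBIC)[(v-16)*4:(v+17)*4,(u-16)*4:(u+16)*4]
    h=cv2.cvtColor(f,cv2.COLOR_RGB2LAB).astype(float); m=(h[...,2]<(134 if n=='T' else 132)).astype(np.uint8)
    m=cv2.morphologyEx(m,cv2.MORPH_OPEN,np.ones((5,5)))
    cs,_=cv2.findContours(m,cv2.RETR_EXTERNAL,cv2.CHAIN_APPROX_NONE);b=max(cs,key=cv2.contourArea)
    e=cv2.fitEllipse(cv2.convexHull(b));p=(np.array(e[0])+.5)/4-.5+[u-16,v-16]
    print(n,'gear',p.round(2),np.array(e[1]).round()/4,onz(c,*p,z).round(4),'tablecolour',h[:8,:8].mean((0,1)).round())
for n,c,(u,v) in (('T',T,(211,196)),('S',S,(223,214))):
    f=cv2.resize(c['frame'],None,fx=4,fy=4,interpolation=cv2.INTER_CUBIC)[(v-16)*4:(v+17)*4,(u-18)*4:(u+18)*4]
    h=cv2.cvtColor(f,cv2.COLOR_RGB2HSV); m=((h[...,1]<28)&(h[...,2]>100)).astype(np.uint8)
    m=cv2.morphologyEx(m,cv2.MORPH_OPEN,np.ones((13,13)))
    cs,_=cv2.findContours(m,cv2.RETR_EXTERNAL,cv2.CHAIN_APPROX_NONE);b=max(cs,key=cv2.contourArea)
    e=cv2.fitEllipse(cv2.convexHull(b));p=(np.array(e[0])+.5)/4-.5+[u-18,v-16]
    print(n,'cap',p.round(2),np.array(e[1]).round()/4,onz(c,*p,.068).round(4))
E
```

```text
gear rim [ 0.5563 -0.2933  0.0194] 0.0017
hub [ 0.5571 -0.2967  0.0406] 0.0007
nose [0.5847 0.0342 0.1323] 0.0059
cap z.07 T [0.589  0.0332 0.07  ] nose S [0.5911 0.031  0.127 ]
T gear [291.19 177.79] [22.5 23.5] [ 0.5583 -0.2958  0.008 ] tablecolour [209. 128. 137.]
S gear [271.72 184.82] [16.25 21.5 ] [ 0.5575 -0.2999  0.007 ] tablecolour [180. 129. 134.]
T cap [211.91 196.27] [25.25 26.75] [0.5898 0.0323 0.068 ]
S cap [228.76 204.34] [19.5  23.25] [ 0.6053 -0.0382  0.068 ]
```

step_arm:
  angular:
    - [0, 0, 8]
    - [0, 0, 16]
    - [0, 0, 20]
    - [0, 0, 20]
    - [0, 0, 20]
    - [0, 0, 20]
    - [0, 0, 20]
    - [0, 0, 20]
    - [0, 0, 20]
    - [0, 0, 20]
    - [0, 0, 20]
    - [0, 0, 20]
  dp:
    - [1.7, 23.6, 0]
    - [1.7, 23.6, 0]
    - [1.7, 23.6, 0]
    - [1.7, 23.6, 0]
    - [1.7, 23.6, -3]
    - [1.7, 23.6, -8]
    - [1.7, 23.6, -13]
    - [1.7, 23.6, -18]
    - [1.7, 23.6, -23]
    - [1.7, 23.6, -26]
    - [1.7, 23.6, -27]
    - [1.7, 23.6, -27]
  gripper: [8.8, 8.8, 8.8, 8.8, 8.8, 8.8, 8.8, 8.8, 8.8, 8.8, 8.8, 8.8]

```text
time_s: 3.65
tool_pos: [0.4296, -0.0903, 0.0282]
orientation: [-179.9, 0.0, 77.6]
force: [-0.2, -0.7, 0.2]
opening: 0.999
finger_force: 0.0
```

step_arm:
  angular:
    - [0, 0, 0]
    - [0, 0, 0]
    - [0, 0, 0]
    - [0, 0, 0]
    - [0, 0, 0]
    - [0, 0, 0]
    - [0, 0, 0]
    - [0, 0, 0]
    - [0, 0, 0]
    - [0, 0, 0]
  dp:
    - [0, 0, -1.3]
    - [0, 0, -2.1]
    - [0, 0, -2.5]
    - [0, 0, -2.5]
    - [0, 0, -2.5]
    - [0, 0, -2.5]
    - [0, 0, -2.5]
    - [0, 0, -2.5]
    - [0, 0, -2.5]
    - [0, 0, -2.5]
  gripper: [8.8, 8.8, 8.8, 5.5, 5.5, 5.5, 5.5, 5.5, 5.5, 5.5]

```text
time_s: 4.65
tool_pos: [0.4303, -0.0903, 0.004]
orientation: [180.0, -0.0, 77.6]
force: [-1.4, 0.8, 6.8]
opening: 0.665
finger_force: 30.0
```

step_arm:
  angular:
    - [0, 0, 0]
    - [0, 0, 0]
    - [0, 0, 0]
    - [0, 0, 0]
    - [0, 0, 0]
    - [0, 0, 0]
    - [0, 0, 0]
    - [0, 0, 0]
    - [0, 0, 0]
    - [0, 0, 0]
    - [0, 0, 0]
    - [0, 0, 0]
  dp:
    - [0, 0, 3]
    - [0, 0, 8]
    - [0, 0, 13]
    - [3, 3, 17]
    - [6, 6, 17]
    - [10, 9, 17]
    - [14, 12, 17]
    - [16, 12.6, 17]
    - [16, 12.6, 17]
    - [16, 12.6, 17]
    - [16, 12.6, 15]
    - [16, 12.6, 15]
  gripper: [5.5, 5.5, 5.5, 5.5, 5.5, 5.5, 5.5, 5.5, 5.5, 5.5, 5.5, 5.5]

```text
time_s: 5.85
tool_pos: [0.5872, 0.0347, 0.1518]
orientation: [-179.7, 0.1, 77.5]
force: [0.3, 0.1, -1.3]
opening: 0.66
finger_force: 30.0
```

```bash
python3 - <<'E'
from h import *
T=cam('top');c=cam('scene')
save('z2',np.hstack([cv2.resize(c['frame'][175:235,190:250],(400,400),interpolation=cv2.INTER_CUBIC),cv2.resize(T['frame'][165:225,180:240],(400,400),interpolation=cv2.INTER_CUBIC)]))
print(robot.read_state()['force'])
E
```

```text
[ 0.44962306  0.49947224 -1.6203404 ]
```

View pics/z2.png

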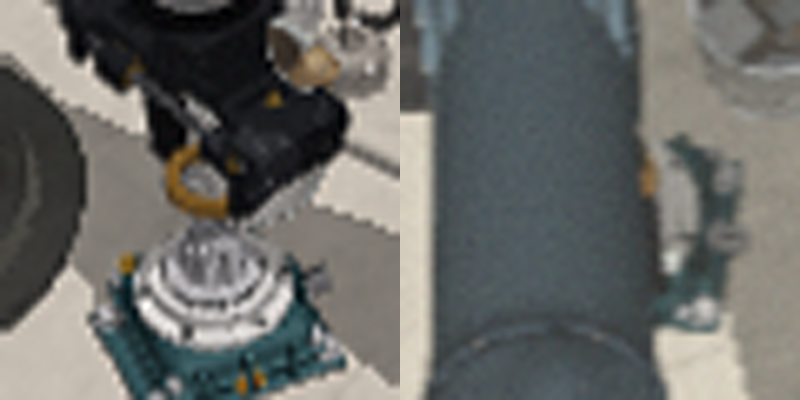

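The ring hangs above the nose. In the left half its centre is at about scene (220.7,202.4), with the nose just below it.

step_arm:
  angular:
    - [0, 0, 0]
    - [0, 0, 0]
    - [0, 0, 0]
    - [0, 0, 0]
    - [0, 0, 0]
  dp:
    - [0, 0, -1.5]
    - [0, 0, -3]
    - [0, 0, -4.0]
    - [0, 0, -4.0]
    - [0, 0, -4.0]
  gripper: [5.5, 5.5, 5.5, 5.5, 5.5]

```text
time_s: 6.45
tool_pos: [0.59, 0.0355, 0.1134]
orientation: [-180.0, 0.0, 77.6]
force: [0.4, -0.5, -0.1]
opening: 0.666
finger_force: 30.0
```

```bash
python3 - <<'E'
from h import *
c=cam('scene')
save('z3',cv2.resize(c['frame'][190:220,200:245],(720,480),interpolation=cv2.INTER_CUBIC))
s=robot.read_state();print(s['force'],s['tool_pos'],proj(c,[.590,.032,.153]),proj(c,[.590,.032,.118]),proj(c,[.590,.032,.129]))
E
```

```text
[ 0.04186059 -0.72570583 -1.30355078] [0.59037668 0.03550505 0.11381664] [220.58188301 201.24647216] [220.96684399 207.30696823] [220.84675563 205.41867239]
```

View pics/z3.png

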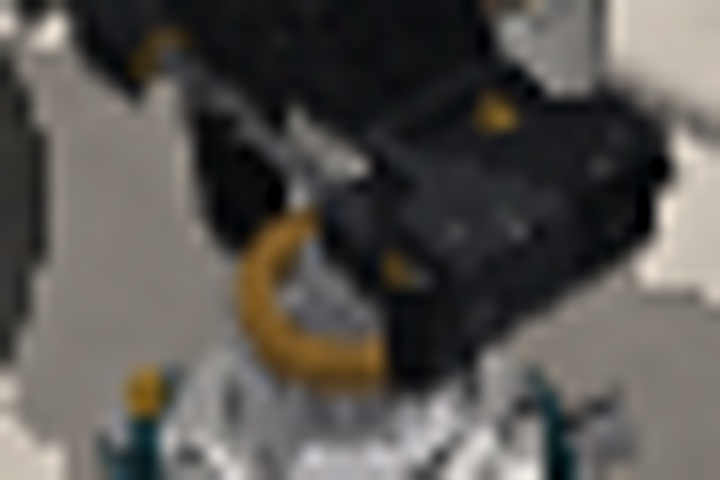

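The ring now encircles the nose (ring centre about scene (221,209)) and there is no side force. Lowering it.

step_arm:
  angular:
    - [0, 0, 0]
    - [0, 0, 0]
    - [0, 0, 0]
    - [0, 0, 0]
    - [0, 0, 0]
  dp:
    - [0, 0, -0.5]
    - [0, 0, -1]
    - [0, 0, -1.4]
    - [0, 0, -1.6]
    - [0, 0, -1.6]
  gripper: [5.5, 5.5, 5.5, 5.5, 5.5]

```text
time_s: 7.0
tool_pos: [0.5899, 0.0356, 0.0973]
orientation: [-180.0, 0.0, 77.6]
force: [-0.7, -0.8, -0.9]
opening: 0.664
finger_force: 30.0
```

step_arm:
  angular:
    - [0, 0, 0]
    - [0, 0, 0]
    - [0, 0, 0]
    - [0, 0, 0]
    - [0, 0, 0]
  dp:
    - [0, 0, -0.7]
    - [0, 0, -1.4]
    - [0, 0, -1.75]
    - [0, 0, -1.75]
    - [0, 0, -1.75]
  gripper: [5.5, 5.5, 5.5, 5.5, 5.5]

```text
time_s: 7.5
tool_pos: [0.5901, 0.0356, 0.0801]
orientation: [-180.0, 0.0, 77.6]
force: [0.4, 1.0, -0.3]
opening: 0.668
finger_force: 30.0
```

step_arm:
  angular:
    - [0, 0, 0]
    - [0, 0, 0]
    - [0, 0, 0]
    - [0, 0, 0]
    - [0, 0, 0]
    - [0, 0, 0]
    - [0, 0, 0]
    - [0, 0, 0]
    - [0, 0, 0]
    - [0, 0, 0]
    - [0, 0, 0]
    - [0, 0, 0]
  dp:
    - [0, 0, -0.1]
    - [0, 0, -0.1]
    - [0, 0, -0.1]
    - [0, 0, -0.1]
    - [0, 0, -0.1]
    - [0, 0, -0.1]
    - [0, 0, 2]
    - [0, 0, 6]
    - [0, 0, 11]
    - [0, 0, 16]
    - [0, 0, 18]
    - [0, 0, 18]
  gripper: [5.5, 8.8, 8.8, 8.8, 8.8, 8.8, 8.8, 8.8, 8.8, 8.8, 8.8, 8.8]

```text
time_s: 8.7
tool_pos: [0.5922, 0.0355, 0.2638]
orientation: [179.7, -0.2, 77.6]
force: [0.6, 0.6, -0.2]
opening: 0.997
finger_force: 0.0
```

step_arm:
  angular:
    - [0, 0, -8]
    - [0, 0, -16]
    - [0, 0, -22]
    - [0, 0, -22]
    - [0, 0, -22]
    - [0, 0, -22]
    - [0, 0, -22]
    - [0, 0, -22]
    - [0, 0, -22]
    - [0, 0, -22]
    - [0, 0, -22]
    - [0, 0, -22]
  dp:
    - [-3.2, -33.2, 0]
    - [-3.2, -33.2, 0]
    - [-3.2, -33.2, 0]
    - [-3.2, -33.2, 0]
    - [-3.2, -33.2, 0]
    - [-3.2, -33.2, 0]
    - [-3.2, -33.2, -4]
    - [-3.2, -33.2, -9]
    - [-3.2, -33.2, -14]
    - [-3.2, -33.2, -18]
    - [-3.2, -33.2, -20]
    - [-3.2, -33.2, -20]
  gripper: [8.8, 8.8, 8.8, 8.8, 8.8, 8.8, 8.8, 8.8, 8.8, 8.8, 8.8, 8.8]

```text
time_s: 9.9
tool_pos: [0.5549, -0.2946, 0.0556]
orientation: [-179.5, 0.1, 55.5]
force: [0.6, 0.3, 0.6]
opening: 0.999
finger_force: 0.0
```

```bash
python3 - <<'E'
from h import *
c=cam('scene')
a=cv2.resize(c['frame'][165:200,250:295],(540,420),interpolation=cv2.INTER_CUBIC)
s=robot.read_state();print(s['force'],s['tool_pos'])
c=robot.camera('scene') and c
b=cv2.resize(c['frame'][198:226,204:240],(540,420)[::1] if 0 else (250,420),interpolation=cv2.INTER_CUBIC)
save('z4',np.hstack([a,b]))
E
```

```text
[-0.3982215  -1.19993413  0.12082848] [ 0.5564257  -0.29571444  0.05812077]
```

View pics/z4.png

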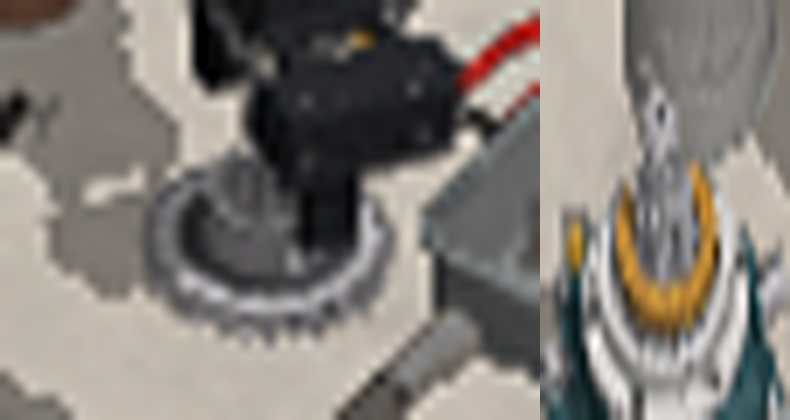

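The right half shows the brass ring lying round the shaft on the plate. The left half shows the open fingers straddling the hub above the gear.

step_arm:
  angular:
    - [0, 0, 0]
    - [0, 0, 0]
    - [0, 0, 0]
    - [0, 0, 0]
    - [0, 0, 0]
    - [0, 0, 0]
    - [0, 0, 0]
    - [0, 0, 0]
    - [0, 0, 0]
    - [0, 0, 0]
    - [0, 0, 0]
  dp:
    - [0, 0, -2]
    - [0, 0, -3.2]
    - [0, 0, -3.9]
    - [0, 0, -4.1]
    - [0, 0, -4.1]
    - [0, 0, -4.1]
    - [0, 0, -4.1]
    - [0, 0, -4.1]
    - [0, 0, -4.1]
    - [0, 0, -4.1]
    - [0, 0, -4.1]
  gripper: [8.8, 8.8, 8.8, 8.8, 4.3, 4.3, 4.3, 4.3, 4.3, 4.3, 4.3]

```text
time_s: 11.1
tool_pos: [0.5584, -0.2964, 0.0194]
orientation: [180.0, -0.0, 55.6]
force: [0.0, -0.0, 1.8]
opening: 0.531
finger_force: 30.0
```

step_arm:
  angular:
    - [0, 0, 0]
    - [0, 0, 0]
    - [0, 0, 0]
    - [0, 0, 0]
    - [0, 0, 0]
    - [0, 0, 0]
    - [0, 0, 0]
    - [0, 0, 0]
    - [0, 0, 0]
    - [0, 0, 0]
  dp:
    - [0, 0, 0]
    - [0, 0, -0.2]
    - [0, 0, -0.4]
    - [0, 0, -0.4]
    - [0, 0, -0.4]
    - [0, 0, -0.4]
    - [0, 0, -0.4]
    - [0, 0, -0.4]
    - [0, 0, -0.4]
    - [0, 0, -0.4]
  gripper: [5.8, 5.8, 5.8, 5.8, 4.3, 4.3, 4.3, 4.3, 4.3, 4.3]

```text
time_s: 12.1
tool_pos: [0.5581, -0.2963, 0.0152]
orientation: [-180.0, 0.0, 55.6]
force: [0.5, -1.7, -2.5]
opening: 0.538
finger_force: 30.0
```

step_arm:
  angular:
    - [0, 0, 0]
    - [0, 0, 0]
    - [0, 0, 0]
    - [0, 0, 0]
    - [0, 0, 0]
    - [0, 0, 0]
    - [0, 0, 0]
    - [0, 0, 0]
  dp:
    - [0, 0, 1]
    - [0, 0, 3]
    - [0, 0, 6]
    - [0, 0, 10]
    - [0, 0, 14]
    - [0, 0, 16]
    - [0, 0, 16]
    - [0, 0, 16]
  gripper: [4.3, 4.3, 4.3, 4.3, 4.3, 4.3, 4.3, 4.3]

```text
time_s: 12.9
tool_pos: [0.5576, -0.2956, 0.1746]
orientation: [-179.9, -0.0, 55.6]
force: [-0.4, 0.2, -5.8]
opening: 0.534
finger_force: 30.0
```

step_arm:
  angular:
    - [0, 0, 0]
    - [0, 0, 0]
    - [0, 0, 0]
    - [0, 0, 0]
    - [0, 0, 0]
    - [0, 0, 0]
    - [0, 0, 0]
    - [0, 0, 0]
    - [0, 0, 0]
    - [0, 0, 0]
    - [0, 0, 0]
    - [0, 0, 0]
  dp:
    - [-1, 2, 2]
    - [-2, 5, 4]
    - [-3, 9, 4]
    - [-3, 13.5, 4]
    - [-3, 18, 4]
    - [-2, 22.5, 4]
    - [0, 27, 4]
    - [2, 31, 3]
    - [3.3, 32.9, 2]
    - [3.3, 32.9, 0]
    - [3.3, 32.9, -1]
    - [3.3, 32.9, -1]
  gripper: [4.3, 4.3, 4.3, 4.3, 4.3, 4.3, 4.3, 4.3, 4.3, 4.3, 4.3, 4.3]

```text
time_s: 14.1
tool_pos: [0.5887, 0.0319, 0.1625]
orientation: [-179.8, 0.3, 55.5]
force: [0.5, -0.7, -4.9]
opening: 0.534
finger_force: 30.0
```

```bash
python3 - <<'E'
from h import *
c=cam('scene')
save('z5',cv2.resize(c['frame'][180:230,195:255],(720,600),interpolation=cv2.INTER_CUBIC))
s=robot.read_state();print(s['force'],s['tool_pos'],proj(c,s['tool_pos']-[0,0,.001]), proj(c,[.5903,.032,.15]))
E
```

```text
[ 0.09235325 -0.64224338 -2.70736462] [0.5897237  0.03158623 0.16394002] [220.58875177 199.46571629] [220.55634815 201.7415317 ]
```

View pics/z5.png

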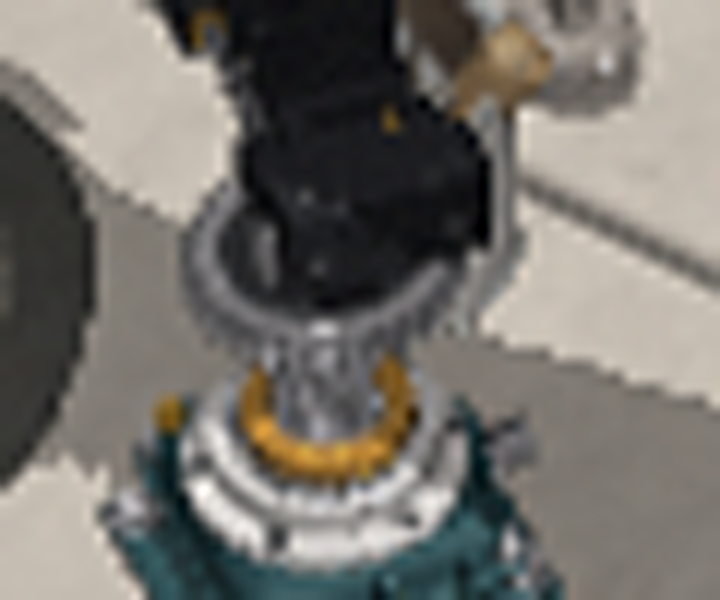

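The gear hangs hub up over the shaft, its rim symmetric about crop column 320 (scene u about 222), in line with the shaft. Lowering it gently.

step_arm:
  angular:
    - [0, 0, 0]
    - [0, 0, 0]
    - [0, 0, 0]
    - [0, 0, 0]
    - [0, 0, 0]
    - [0, 0, 0]
  dp:
    - [0, 0, -1]
    - [0, 0, -1.8]
    - [0, 0, -2.3]
    - [0, 0, -2.6]
    - [0, 0, -2.9]
    - [0, 0, -2.9]
  gripper: [4.3, 4.3, 4.3, 4.3, 4.3, 4.3]

```text
time_s: 14.75
tool_pos: [0.5912, 0.0326, 0.136]
orientation: [180.0, 0.0, 55.6]
force: [0.3, 0.3, -4.7]
opening: 0.534
finger_force: 30.0
```

step_arm:
  angular:
    - [0, 0, 0]
    - [0, 0, 0]
    - [0, 0, 0]
    - [0, 0, 0]
    - [0, 0, 0]
  dp:
    - [0, 0, -0.5]
    - [0, 0, -1.0]
    - [0, 0, -1.4]
    - [0, 0, -1.4]
    - [0, 0, -1.4]
  gripper: [4.3, 4.3, 4.3, 4.3, 4.3]

```text
time_s: 15.25
tool_pos: [0.5911, 0.0325, 0.1221]
orientation: [-180.0, 0.0, 55.6]
force: [0.2, 0.5, -4.4]
opening: 0.53
finger_force: 30.0
```

step_arm:
  angular:
    - [0, 0, 0]
    - [0, 0, 0]
    - [0, 0, 0]
    - [0, 0, 0]
  dp:
    - [0, 0, -0.2]
    - [0, 0, -0.35]
    - [0, 0, -0.4]
    - [0, 0, -0.4]
  gripper: [4.3, 4.3, 4.3, 4.3]

```text
time_s: 15.65
tool_pos: [0.5914, 0.0326, 0.1185]
orientation: [180.0, -0.0, 55.6]
force: [-0.4, -0.4, -1.2]
opening: 0.533
finger_force: 30.0
```

step_arm:
  angular:
    - [0, 0, 3]
    - [0, 0, 6]
    - [0, 0, 9]
    - [0, 0, 12]
    - [0, 0, 15]
    - [0, 0, 15]
  dp:
    - [0, 0, -0.1]
    - [0, 0, -0.1]
    - [0, 0, -0.1]
    - [0, 0, -0.1]
    - [0, 0, -0.1]
    - [0, 0, -0.1]
  gripper: [4.3, 4.3, 4.3, 4.3, 4.3, 4.3]

```text
time_s: 16.25
tool_pos: [0.5925, 0.0322, 0.1188]
orientation: [179.8, -0.1, 70.6]
force: [-0.9, 0.4, 6.9]
opening: 0.532
finger_force: 30.0
```

step_arm:
  angular:
    - [0, 0, 3]
    - [0, 0, 6]
    - [0, 0, 9]
    - [0, 0, 12]
    - [0, 0, 15]
    - [0, 0, 15]
  dp:
    - [0, 0, 0]
    - [0, 0, 0]
    - [0, 0, 0]
    - [0, 0, 0]
    - [0, 0, 0]
    - [0, 0, 0]
  gripper: [4.3, 4.3, 4.3, 4.3, 4.3, 4.3]

```text
time_s: 16.85
tool_pos: [0.5927, 0.0324, 0.1188]
orientation: [179.8, -0.0, 85.6]
force: [0.2, -0.4, 5.3]
opening: 0.535
finger_force: 30.0
```

step_arm:
  angular:
    - [0, 0, 3]
    - [0, 0, 6]
    - [0, 0, 9]
    - [0, 0, 12]
    - [0, 0, 15]
    - [0, 0, 15]
  dp:
    - [0, 0, 0]
    - [0, 0, 0]
    - [0, 0, 0]
    - [0, 0, 0]
    - [0, 0, 0]
    - [0, 0, 0]
  gripper: [4.3, 4.3, 4.3, 4.3, 4.3, 4.3]

```text
time_s: 17.45
tool_pos: [0.5912, 0.0326, 0.1172]
orientation: [180.0, -0.0, 100.6]
force: [0.6, -0.8, -4.9]
opening: 0.534
finger_force: 30.0
```

```bash
python3 -c "
from h import *
s=robot.read_state();print(s['moment'],s['tool_pos'],s['orientation'],s['force'])"
```

```text
[-0.06117086 -0.14037016 -0.03170609] [0.59116902 0.03261127 0.11716439] [ 1.79994732e+02 -5.52508570e-03  1.00585895e+02] [ 0.62006095 -0.7912931  -4.88456973]
```

step_arm:
  angular:
    - [0, 0, 0]
    - [0, 0, 0]
    - [0, 0, 0]
    - [0, 0, 0]
    - [0, 0, 0]
  dp:
    - [0, 0, -0.1]
    - [0, 0, -0.2]
    - [0, 0, -0.3]
    - [0, 0, -0.4]
    - [0, 0, -0.4]
  gripper: [4.3, 4.3, 4.3, 4.3, 4.3]

```text
time_s: 17.95
tool_pos: [0.5918, 0.0325, 0.1132]
orientation: [179.9, 0.0, 100.6]
force: [3.7, -0.3, -4.6]
opening: 0.534
finger_force: 30.0
```

step_arm:
  angular:
    - [0, 0, 0]
    - [0, 0, 0]
    - [0, 0, 0]
    - [0, 0, 0]
    - [0, 0, 0]
  dp:
    - [0.05, 0, -0.2]
    - [0.05, 0, -0.4]
    - [0.05, 0, -0.7]
    - [0.05, 0, -1.0]
    - [0.05, 0, -1.0]
  gripper: [4.3, 4.3, 4.3, 4.3, 4.3]

```text
time_s: 18.45
tool_pos: [0.592, 0.0325, 0.1029]
orientation: [180.0, 0.0, 100.6]
force: [3.9, -1.4, -6.5]
opening: 0.531
finger_force: 30.0
```

step_arm:
  angular:
    - [0, 0, 0]
    - [0, 0, 0]
    - [0, 0, 0]
    - [0, 0, 0]
    - [0, 0, 0]
    - [0, 0, 0]
  dp:
    - [0.05, 0, -0.3]
    - [0.05, 0, -0.6]
    - [0.05, 0, -0.8]
    - [0.05, 0, -1.0]
    - [0.05, 0, -1.1]
    - [0.05, 0, -1.1]
  gripper: [4.3, 4.3, 4.3, 4.3, 4.3, 4.3]

```text
time_s: 19.05
tool_pos: [0.5921, 0.0325, 0.0929]
orientation: [-180.0, -0.0, 100.6]
force: [-0.2, -1.1, 7.3]
opening: 0.535
finger_force: 30.0
```

step_arm:
  angular:
    - [0, 0, 0]
    - [0, 0, 0]
    - [0, 0, 0]
    - [0, 0, 0]
    - [0, 0, 0]
  dp:
    - [0, 0, -0.1]
    - [0, 0, -0.2]
    - [0, 0, -0.25]
    - [0, 0, -0.25]
    - [0, 0, -0.25]
  gripper: [4.3, 4.3, 4.3, 4.3, 4.3]

```text
time_s: 19.55
tool_pos: [0.5922, 0.0325, 0.0919]
orientation: [180.0, -0.1, 100.5]
force: [-5.4, -0.5, 21.4]
opening: 0.531
finger_force: 30.0
```

```bash
python3 - <<'E'
from h import *
c=cam('scene')
save('z6',cv2.resize(c['frame'][190:230,195:250],(770,560),interpolation=cv2.INTER_CUBIC))
s=robot.read_state();print(s['moment'],s['tool_pos'],s['force'])
E
```

```text
[-0.34847365  1.31093742  0.09700532] [0.59226062 0.0324525  0.09190986] [-5.54913586 -0.78479939 22.23792692]
```

View pics/z6.png

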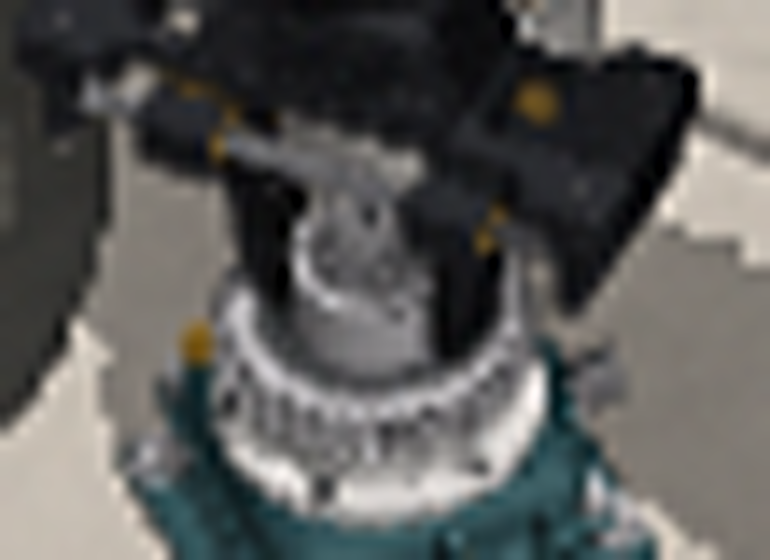

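The gear sits in the cap with the shaft nose standing well above the hub. The TCP height (0.0919) and the force jump match the stop at full home.

step_arm:
  angular:
    - [0, 0, 0]
    - [0, 0, 0]
    - [0, 0, 0]
    - [0, 0, 0]
  dp:
    - [0, 0, 0]
    - [0, 0, 0]
    - [0, 0, 0]
    - [0, 0, 0]
  gripper: [4.3, 4.3, 4.3, 4.3]

```text
time_s: 20.0
tool_pos: [0.5922, 0.0325, 0.0919]
orientation: [180.0, -0.1, 100.5]
force: [-5.1, -0.8, 21.5]
opening: 0.533
finger_force: 30.0
```

```bash
python3 -c "
from h import *
s=robot.read_state();print(s['tool_pos'],s['force'])
print(robot.job_done())"
```

```text
[0.59222654 0.03245269 0.09189928] [-5.09896345 -0.78231029 21.46968154]
the job is handed in; nothing more can be done
None
```

The spacer lies on the spring plate, and the gear is meshed and held pressed home against the stop (TCP 92 mm up, about 21 N push). I handed the job in at about 20 s; no verdict came back.

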